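Slide the scrap tray home under the raised chopping board

TASK

The shallow steel scrap tray has been left out on the worktop beside the open end of the raised beech chopping board. With the fingertips only, no pinching, gently push the tray square and slide it in under the board, lip end outermost, all the way home until it meets the stop at the back; keep it flat on the worktop the whole way, never lifting, carrying or tipping it. Leave the things standing on and around the board where they are, and finish with the hand clear.

Things in the scene. Friction and masses are not known exactly. Their poses are not given: they have to be found in the camera images.
- board: fixed beech chopping board on two runners (does not move). Origin on the worktop under its centre, z up. Slab 250 mm along x, 320 mm along y, 22 mm thick, underside 40, top 62 mm above the worktop; the runners along y leave a channel x -81 to +81 mm on the bare worktop. The tray slides in along -y from the mouth at the +y end. Scrap opening through the slab: x -60 to +60, y +85 to +135 mm.
- board_mouth (a point): middle of the channel's mouth on the worktop, at board x = 0, y = +160 mm, where the slab ends; the runners, each 26 mm wide, have square ends at y = +155 mm. Axes as the board's: x across the channel, +y out of it. The last 75 mm of board top before the mouth carry nothing.
- board_stop (a point): middle of the stop rail's face inside the channel, at board x = 0, y = -84 mm; the rail fills the channel's width and is hidden under the slab. Axes as the board's.
- tray: loose empty open steel tray, 0.36 to 0.59 kg. Origin under its centre, z up. 150 mm along x, 240 along y, upright walls 36 mm high, 3 mm thick, corners of 16 mm radius, lip at its +y end. It starts flat beyond the mouth, -y end towards it, up to 30 mm off the channel's line and 15 degrees askew. Clearance in the channel: 4 mm above, 6 mm each side. A push of 2 to 4.5 N slides it; it stays where left.
- tray_lip (a point): middle of the outer edge of the tray's pull lip, at tray x = 0, y = +133, z = +34 mm; the lip is 126 mm wide, z 31 to 36 mm, its round edge at y = +134 mm. Home, with its -y end on the stop rail, the tray's origin is at board x = 0, y = +36 mm and this edge at y = +170 mm, 10 mm outside the slab's end.
- tadka_pan: bystander on the board: small stainless steel tadka pan, bowl 110 mm across and 46 mm high, with a long handle along its -y that overhangs the board's rear end, rising to 88 mm above the pan's foot. Origin under the bowl's centre.
- lid: bystander on the board: round cast aluminium lid 100 mm across, knob top 31 mm high. Origin under its centre.
- salt_box: bystander on the board: square bamboo salt box 80 by 80 by 69 mm with a flat cover that swivels about one corner. Origin under its centre.
- spatula: bystander on the board: spatula lying along the board's y, yellow silicone blade 50 mm wide at +y, rigid wooden handle, 245 mm overall, 14 mm high. Origin at its underside near the middle.
- katori: bystander on the worktop on the robot's side of the board: steel bowl 84 mm across, 38 mm high. Origin under its centre.
- spice_jar: bystander on the worktop beyond the far side of the board: amber glass jar 54 mm across, 95 mm high. Origin under its centre.
- pepper_mill: bystander on the worktop beyond the far side of the tray: dark wooden pepper mill 54 mm across, 147 mm high. Origin under its centre.

How it is judged:
By the outcome, as a careful person would: the job done as asked, in the order asked, and still so for the second after the job is handed in, with the robot touching nothing.
It also fails if it takes over 61 s, if anything falls off the work surface, if the arm or the gripper's body presses on something with over 40 N, if the wrist force passes 120 N, or if a joint passes its speed limit or range.

ROBOT

A 6-joint arm with a two-finger parallel gripper is mounted at the origin on the work surface. World frame = base frame: x ahead of the robot, y to its left, z up, the work surface at z = 0. Lengths are in m, angles in rad, forces in N, time in s.
With the tool pointing down it reaches from about 0.35 to 0.875 m from the base axis. Payload 4.2 kg.
Tool frame: the origin (TCP) lies midway between the tips of the shut fingers; the grasp point (between the pads) lies grip_point_offset behind it (grip_point_offset is the distance from the TCP to the grasp point, in m); z points along the fingers, y is the direction in which the jaws open and shut (so a half turn about z gives the same grasp; the last joint's range is limited). The gripper opens to 87 mm and grips with 3 to 60 N. Pads are 19 mm wide; open, the fingers measure 117 mm over their backs; the gripper's body (75 mm by 190 mm) begins 51 mm behind the grasp point.
Start: joints at [1.596, 0.385, 0.008, 0, -1.194, -0.259], TCP at [0.145, 0.608, 0.223] pointing down, gripper open.
Joint ranges: [-3.14, 3.14], [-1.21, 2.06], [-1.07, 1.41], [-3.16, 2.05], [-2.99, -0.16], [-3.1, 3.1]. Speed limits (rad/s): [2.79, 2.79, 3.14, 3.14, 3.14, 3.14].

INTERFACE

Orientations are given as a unit quaternion [w, x, y, z].
In Python, from cell import state, camera, close_job, grip_point_offset gives the robot as it stands. The module is installed in compiled form; this text tells all that it offers.
- The arm moves only by the tool drive_tool, never from a script. Its argument "moves" is a list of rows, each a list of 3 entries, a list of its own where there are three numbers: the turn, a rotation vector about the tool's x, y, z in degrees, then the shift along the tool's x, y, z in mm, then the opening, from -1 (shut) to 1 (fully open), so that 0 is half open. A call has 1 to 5 rows; each row shifts and turns the commanded pose from where the row before left it, along the tool's axes as they then stand; what a row does not reach is not made up. A row lasts 1/10 s, in which the tool goes at most 50 mm and 8.59 degrees, less where a joint would pass 70% of its speed; a pose out of reach is approached as far as the arm can. A call with a gripper value outside its range is refused whole. The fingers move at their own pace and stop on an object; the grip force is fixed at half the most. Time passes only in rows, so rows that do not move let the fingers close. It gives the time, the measured TCP pose, the force and the opening at its end, in the units of the state.
- state(): the state, without advancing time (a new reading comes with each control period).
- camera(name): name is "scene" or "top"; returns a dict with "color" (480x640x3 uint8, red, green, blue), "intrinsics" (3x3 intrinsics, pixels), "R" (3x3) and "t" (3): a world point X has camera coordinates R X + t. Camera axes: x right, y down, z forward; pixel columns grow to the right and rows downward; lengths in m; the calibration is good to about 2 mm. A picture is of the moment at which its call begins. There is no depth.
- close_job(): hands the job in, once; it reports no verdict.
The state is a dict: "t": time; "joint_positions": joint angles; "joint_velocities": joint speeds; "tau": joint torques, N m; "ee_pos": TCP position; "orientation": TCP orientation; "wrist_force": force on the tool from outside, world axes, zero at the start; "moment": the same for the moment, N m; "gripper_width": opening from 0.0 (shut) to 1.0 (fully open).
Only numpy, scipy, OpenCV 4.12 (cv2) and the standard library are available. Lean on these libraries where they do the work, as an engineer would, in place of code of your own. Each camera call takes 0.05 s, during which the arm holds its last target. There are 200 camera calls.

## Working session

There is one attempt and no reset: what is moved stays moved. The work goes in short steps, Python scripts to look and compute and a tool call to move; the robot and the scene stay as the last step left them, time stands still between calls to the robot, and variables do not carry over. Pictures are saved under pics/ and viewed, about 8 in all and at most 12, crops included, and the job is handed in when it is done.

Besides the shell and the picture viewer there is one more tool, called after "Request:" as a command line: name --argument value ..., lists and objects as JSON in quotes. drive_tool: Moves the arm, as the interface text tells. Its arguments: {"type":"object","properties":{"moves":{"type":"array"}},"required":["moves"]}

```bash
mkdir -p pics; cat > h.py <<'E'
import numpy as np, cv2, pickle
from cell import state, camera, close_job, grip_point_offset
def snap(n):
    c=camera(n); pickle.dump(c,open(f'{n}.pkl','wb')); return c
def load(n): return pickle.load(open(f'{n}.pkl','rb'))
def ray(c,u,v,z):
    K,R,t=map(np.array,(c["intrinsics"],c["R"],c["t"]))
    d=R.T@np.linalg.solve(K,[u,v,1]); o=-R.T@t
    return o+d*(z-o[2])/d[2]
def proj(c,X):
    K,R,t=map(np.array,(c["intrinsics"],c["R"],c["t"])); X=np.atleast_2d(X)
    p=(K@(R@X.T+t[:,None])).T; return p[:,:2]/p[:,2:]
def save(img,n): cv2.imwrite(f'pics/{n}.png',img[:,:,::-1])
E
python3 - <<'E'
from h import *
s=state(); print(s, grip_point_offset)
for n in("scene","top"):
    c=snap(n); save(c["color"],n+"0"); print(n,-np.array(c["R"]).T@c["t"],np.array(c["R"])[2], c["intrinsics"][0][0])
E
```

```text
{'t': 0.0, 'joint_positions': array([ 1.59558245e+00,  3.85522093e-01,  6.64070477e-03, -5.08155234e-04,
       -1.19402966e+00, -2.58598035e-01]), 'joint_velocities': array([-0.00084676, -0.00049144, -0.00115727, -0.00068056, -0.00056908,
       -0.00102759]), 'tau': array([ 2.26370908e-04, -3.90666819e+01,  1.87400758e+01,  4.21968967e+00,
        1.09461675e-02, -1.96776773e-04]), 'ee_pos': array([0.14464592, 0.60740549, 0.22148489]), 'orientation': array([ 1.08011471e-03,  9.93162758e-01, -1.16732867e-01, -8.44718336e-05]), 'wrist_force': array([-0.34856464,  0.63651826,  0.72655499]), 'moment': array([ 0.0067432 , -0.02866028,  0.0031977 ]), 'gripper_width': 0.9958323727912576} 0.0187
scene [ 0.96295593 -0.60469975  0.69233032] [-0.42295428  0.648039   -0.63336808] 546.5097492895749
top [ 0.51436706 -0.00772388  0.99244943] [ 0.04519234  0.01000694 -0.99892818] 503.1006592284544
```

View pics/top0.png

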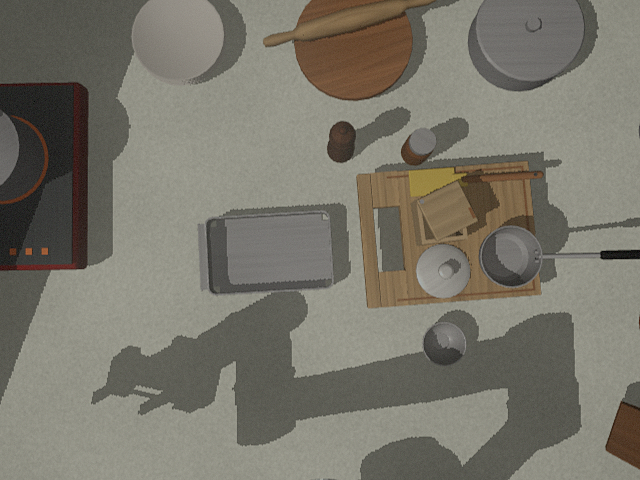

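View pics/scene0.png

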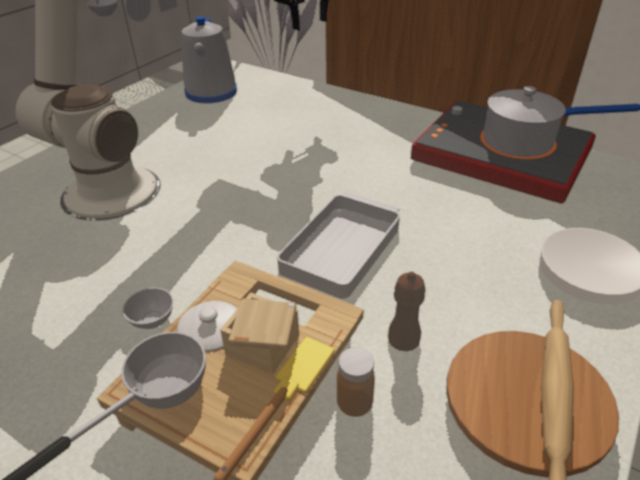

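Top view: world x is up and world y is left. The board's mouth edge runs (358,175)–(368,306), and the tray lies to its left at (205..333, 210..293) with the lip on the left. I'll enlarge this area to measure corners.

```bash
python3 - <<'E'
from h import *
c=load("top"); im=c["color"]
cr=im[155:315,190:390]; save(cv2.resize(cr,None,fx=4,fy=3.75,interpolation=cv2.INTER_CUBIC),"crop1")
E
```

```text
(no output)
```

View pics/crop1.png

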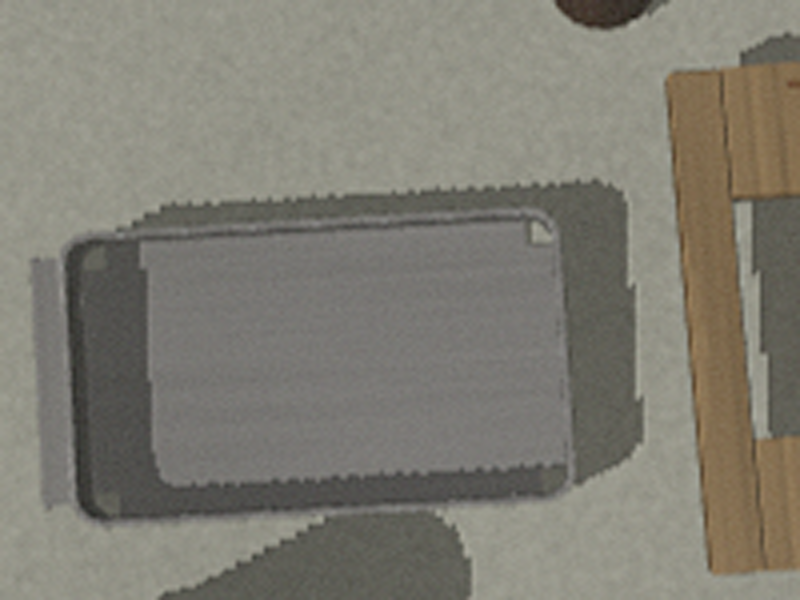

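```bash
cat >> h.py <<'E'
def fit(c,L,uv,x0):
    from scipy.optimize import least_squares
    L=np.array(L,float);uv=np.array(uv,float)
    def W(p):
        cs,sn=np.cos(p[2]),np.sin(p[2]); o=L.copy()
        o[:,0]=p[0]+cs*L[:,0]-sn*L[:,1]; o[:,1]=p[1]+sn*L[:,0]+cs*L[:,1]; return o
    r=least_squares(lambda p:(proj(c,W(p))-uv).ravel(),x0)
    return r.x, r.fun.reshape(-1,2)
def cr(pts): return [(u/4+190,v/3.75+155) for u,v in pts]
# board x maps to approx world x, board y to world y
TL=[(.075,.12,.036),(.075,-.12,.036),(-.075,-.12,.036),(-.075,.12,.036),(.063,.134,.034),(-.063,.134,.034)]
BL=[(.125,.16,.062),(-.125,.16,.062),(.125,-.16,.062),(-.125,-.16,.062)]
E
python3 - <<'E'
from h import *
c=load("top")
t,r=fit(c,TL,cr([(64,236),(555,210),(574,492),(80,519),(31,260),(46,509)]),[.5,.2,0]); print("tray",t,np.degrees(t[2]));print(r.round(1))
b,r=fit(c,BL,cr([(667,76),(711,573)])+[(527,163),(541,293)],[.5,-.1,0]); print("board",b,np.degrees(b[2]));print(r.round(1))
d=t-b;cs,sn=np.cos(b[2]),np.sin(b[2]);print("tray in board",(cs*d[0]+sn*d[1])*1e3,(-sn*d[0]+cs*d[1])*1e3,np.degrees(d[2]))
np.save('board.npy',b)
# other things in board frame
for n,u,v,z in(("katori",444,343,.038),("mill",342,130,.147),("jar",424,140,.095),("lidknob",447,268,.093)):
    X=ray(c,u,v,z); print(n,X.round(3))
E
```

```text
tray [0.54514975 0.09695521 0.04889136] 2.801268437219124
[[-1.4 -0.8]
 [ 1.1 -1.9]
 [ 1.4  1.6]
 [-1.2  2.3]
 [ 0.2 -0.4]
 [-0.1 -0.9]]
board [ 0.57271074 -0.23643726  0.0657994 ] 3.7700281275131573
[[-0.7 -0.8]
 [-0.4  1.2]
 [ 0.8 -2.6]
 [ 0.3  2.1]]
tray in board -5.580149979220357 334.48319502919145 -0.9687596902940333
katori [ 0.37  -0.23   0.038]
mill [ 0.748 -0.041  0.147]
jar [ 0.741 -0.19   0.095]
lidknob [ 0.511 -0.226  0.093]
```

Tray rim corners and lip in the crop: (64,236), (555,210), (574,492), (80,519). The board's mouth edge is at (667,76)–(711,573). I'll take one more crop of the board, since its yaw needs to be better known.

```bash
python3 - <<'E'
from h import *
c=load("top"); im=c["color"]
save(cv2.resize(im[155:315,350:550],None,fx=4,fy=3.75,interpolation=cv2.INTER_CUBIC),"crop2")
E
```

```text
(no output)
```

View pics/crop2.png

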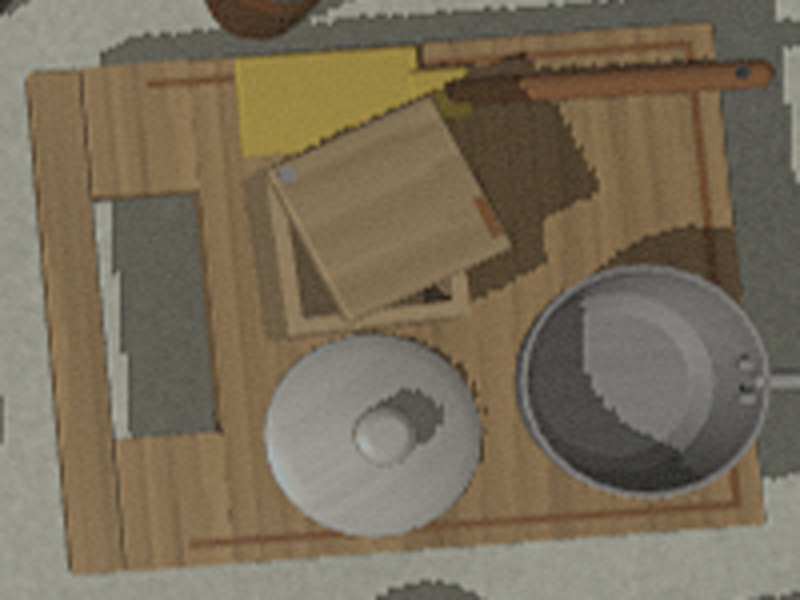

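Board corners in this crop are (27,75), (71,573), (711,25) and (766,522). The scrap opening is at (92,196), (198,190), (116,438) and (220,432).

```bash
cat >> h.py <<'E'
def b2w(b,x,y):  # board mm -> world m
    cs,sn=np.cos(b[2]),np.sin(b[2]); x/=1e3;y/=1e3
    return np.array([b[0]+cs*x-sn*y,b[1]+sn*x+cs*y])
def w2b(b,X):
    d=np.array(X[:2])-b[:2];cs,sn=np.cos(b[2]),np.sin(b[2])
    return np.array([cs*d[0]+sn*d[1],-sn*d[0]+cs*d[1]])*1e3
def yaw(q):
    from scipy.spatial.transform import Rotation as R
    m=R.from_quat([q[1],q[2],q[3],q[0]]).as_matrix(); return m
def plan(b,x,y,z,xdir): # turn (deg about tool z), shift in tool axes after turning; target board mm, xdir = tool-x angle rel. board x, deg
    s=state(); m=yaw(s["orientation"]); a=np.degrees(np.arctan2(m[1,0],m[0,0]))
    w=np.degrees(b[2])+xdir; da=(w-a+180)%360-180
    p=b2w(b,x,y); d=(np.array([p[0],p[1],z])-s["ee_pos"])*1e3
    r=np.radians(w); tx=np.array([np.cos(r),np.sin(r),0]); ty=np.array([np.sin(r),-np.cos(r),0])
    print("tool yaw",a.round(2),"tz turn",-da.round(2),"shift",np.round([d@tx,d@ty,-d[2]],1),"tilt z",m[:,2].round(3),"board pos",w2b(b,s["ee_pos"]).round(1),s["ee_pos"].round(4),"F",s["wrist_force"].round(1))
E
python3 - <<'E'
from h import *
c=load("top")
P=[(27,75),(71,573),(711,25),(766,522),(92,196),(116,438),(198,190),(220,432)]
uv=[(u/4+350,v/3.75+155) for u,v in P]
b,r=fit(c,BL+[(.06,.135,.062),(-.06,.135,.062),(.06,.085,.062),(-.06,.085,.062)],uv,[.5,-.1,0]); print(b,np.degrees(b[2]));print(r.round(1).tolist())
np.save('board.npy',b)
t,_=fit(c,TL,cr([(64,236),(555,210),(574,492),(80,519),(31,260),(46,509)]),[.5,.2,0])
print(w2b(b,t),np.degrees(t[2]-b[2]))
plan(b,-130,337,.15,0); print(b2w(b,-130,337), b2w(b,0,540))
E
```

```text
[ 0.57313725 -0.23722374  0.06403684] 3.669040652443616
[[-0.2, -0.9], [-0.1, 0.8], [0.6, -1.3], [0.1, 0.8], [-0.2, 0.4], [-0.8, 0.4], [0.2, -0.1], [0.3, -0.1]]
[ -6.54499041 335.28500053] -0.8677722152244918
tool yaw -13.4 tz turn -17.07 shift [243.6 533.4  71.6] tilt z [-0.    -0.002 -1.   ] board pos [-373.6  870.4] [0.1446 0.6075 0.2216] F [-0.   0.2 -0.7]
[0.42183803 0.09076643] [0.53858098 0.30166945]
```

Request:
drive_tool --moves '[[[0,0,-8.5],[0,0,0],1],[[0,0,-8.5],[0,0,0],1],[[0,0,0],[20,44,0],1],[[0,0,0],[20,44,0],1],[[0,0,0],[20,44,0],1]]'

```text
t: 0.6
ee_pos: [0.2132, 0.4782, 0.2217]
orientation: [0.001, 0.999, 0.032, -0.0]
wrist_force: [0.8, 1.0, 0.5]
gripper_width: 0.994
```

Request:
drive_tool --moves '[[[0,0,0],[20,44,6],1],[[0,0,0],[20,44,6],1],[[0,0,0],[20,44,6],1],[[0,0,0],[20,44,6],1],[[0,0,0],[20,44,6],1]]'

```text
t: 1.1
ee_pos: [0.3268, 0.2647, 0.1923]
orientation: [-0.0, 0.999, 0.032, -0.0]
wrist_force: [1.4, 1.0, 0.1]
gripper_width: 1.003
```

Request:
drive_tool --moves '[[[0,0,0],[20,44,10],1],[[0,0,0],[20,44,10],1],[[0,0,0],[20,44,10],1],[[0,0,0],[20,44,10],1],[[0,0,0],[0,0,0],1]]'

```text
t: 1.6
ee_pos: [0.4176, 0.0911, 0.1508]
orientation: [0.001, 1.0, 0.027, -0.002]
wrist_force: [0.1, -0.2, 0.3]
gripper_width: 1.002
```

```bash
python3 - <<'E'
from h import *
b=np.load('board.npy'); plan(b,-120,337,.016,0)
E
```

```text
tool yaw 3.09 tz turn -0.58 shift [ 14.2   0.6 134.8] tilt z [-0.004 -0.002 -1.   ] board pos [-134.2  337.6] [0.4176 0.0911 0.1508] F [ 0.1 -0.2  0.3]
```

Request:
drive_tool --moves '[[[0,0,-0.6],[4,0,45],1],[[0,0,0],[0,0,45],1],[[0,0,0],[0,0,44],1],[[0,0,0],[0,0,0],1],[[0,0,0],[0,0,0],1]]'

```text
t: 2.1
ee_pos: [0.4215, 0.0967, 0.0187]
orientation: [0.001, 0.999, 0.037, -0.001]
wrist_force: [0.7, 0.1, 0.4]
gripper_width: 1.002
```

```bash
python3 - <<'E'
from h import *
b=np.load('board.npy'); plan(b,-84,337,.016,0)
c=snap("top"); save(cv2.resize(c["color"][155:315,190:390],None,fx=4,fy=3.75,interpolation=cv2.INTER_CUBIC),"crop3")
E
```

```text
tool yaw 4.28 tz turn 0.62 shift [45.9  6.   2.7] tilt z [-0.001 -0.001 -1.   ] board pos [-129.9  343. ] [0.4215 0.0967 0.0187] F [0.7 0.1 0.4]
```

View pics/crop3.png

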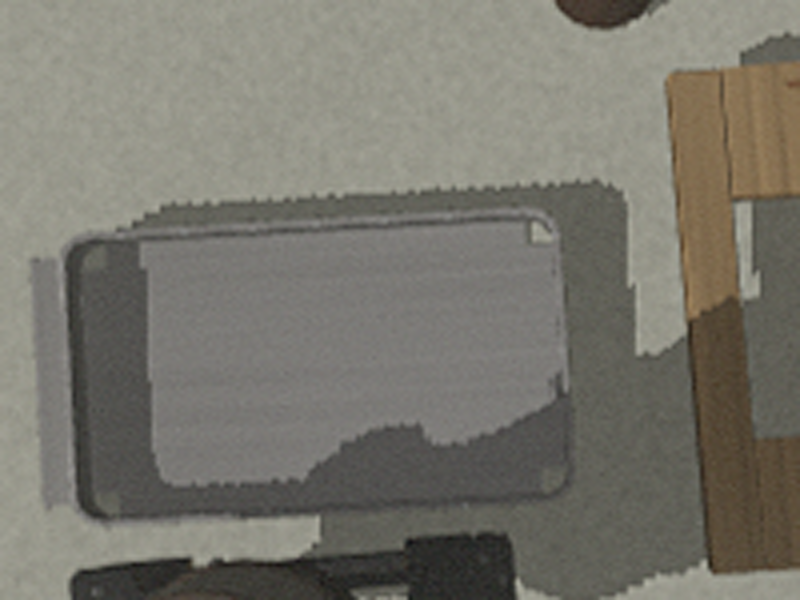

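The gripper stands beside the tray, untouched: its near edge is at about row 540 and the tray's near wall at row 519. Next I nudge gently towards +x to square and centre it.

Request:
drive_tool --moves '[[[0,0,0.6],[10,6,2],1],[[0,0,0],[10,0,0],1],[[0,0,0],[8,0,0],1],[[0,0,0],[4,0,0],1],[[0,0,0],[0,0,0],1]]'

```text
t: 2.65
ee_pos: [0.4548, 0.0927, 0.0169]
orientation: [-0.0, 1.0, 0.031, 0.001]
wrist_force: [0.4, 0.2, 0.1]
gripper_width: 1.0
```

Request:
drive_tool --moves '[[[0,0,0],[2,0,0],1],[[0,0,0],[2,0,0],1],[[0,0,0],[2,0,0],1],[[0,0,0],[0,0,0],1]]'

```text
t: 3.05
ee_pos: [0.4598, 0.0929, 0.0165]
orientation: [0.0, 1.0, 0.031, -0.0]
wrist_force: [-0.2, -0.5, -0.5]
gripper_width: 0.998
```

```bash
python3 - <<'E'
from h import *
b=np.load('board.npy'); plan(b,-84.5,337,.016,0)
E
```

```text
tool yaw 3.6 tz turn -0.07 shift [ 7.5 -0.3  0.5] tilt z [-0. -0. -1.] board pos [-92.  336.7] [0.4598 0.0929 0.0165] F [-0.2 -0.5 -0.5]
```

Request:
drive_tool --moves '[[[0,0,0],[1.5,0,0],1],[[0,0,0],[1.5,0,0],1]]'

```text
t: 3.25
ee_pos: [0.4609, 0.0922, 0.0162]
orientation: [0.001, 1.0, 0.031, -0.002]
wrist_force: [-5.5, 0.9, 4.9]
gripper_width: 1.0
```

Request:
drive_tool --moves '[[[0,0,0],[1.5,0,0],1],[[0,0,0],[1.5,0,0],1]]'

```text
t: 3.45
ee_pos: [0.4629, 0.0917, 0.0161]
orientation: [0.001, 1.0, 0.031, -0.003]
wrist_force: [-6.5, -0.9, 5.0]
gripper_width: 1.002
```

Request:
drive_tool --moves '[[[0,0,0],[1,0,0],1],[[0,0,0],[0,0,0],1]]'

```text
t: 3.65
ee_pos: [0.4641, 0.0918, 0.0161]
orientation: [0.001, 1.0, 0.031, -0.003]
wrist_force: [-5.4, -0.6, 4.9]
gripper_width: 0.998
```

```bash
python3 - <<'E'
from h import *
b=np.load('board.npy'); plan(b,-84.5,337,.016,0)
c=snap("top"); save(cv2.resize(c["color"][155:315,190:390],None,fx=4,fy=3.75,interpolation=cv2.INTER_CUBIC),"crop4")
E
```

```text
tool yaw 3.56 tz turn -0.11 shift [ 3.2 -1.7  0.1] tilt z [-0.006 -0.003 -1.   ] board pos [-87.7 335.3] [0.4641 0.0918 0.0161] F [-5.4 -0.6  4.9]
```

View pics/crop4.png

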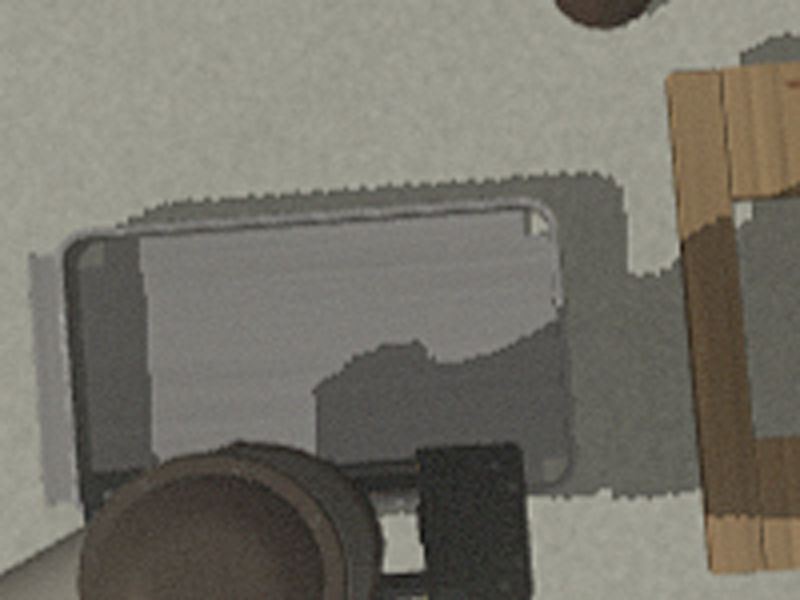

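The fingers now bear on the near wall and have turned the tray square: the far rim runs (64,236)→(555,198), about 4° in the image, as the board does. It still needs about 3 mm in x.

Request:
drive_tool --moves '[[[0,0,-0.1],[1.2,0,0],1],[[0,0,0],[1.2,0,0],1],[[0,0,0],[1,0,0],1],[[0,0,0],[0,0,0],1]]'

```text
t: 4.1
ee_pos: [0.4686, 0.0925, 0.0161]
orientation: [0.001, 0.999, 0.032, -0.002]
wrist_force: [-2.1, -1.4, 1.2]
gripper_width: 1.001
```

```bash
python3 - <<'E'
from h import *
b=np.load('board.npy'); plan(b,-84.5,337,.016,0)
E
```

```text
tool yaw 3.68 tz turn 0.01 shift [-1.3 -1.2  0.1] tilt z [-0.003 -0.002 -1.   ] board pos [-83.2 335.8] [0.4686 0.0925 0.0161] F [-2.1 -1.4  1.2]
```

Request:
drive_tool --moves '[[[0,0,0],[-10,0,0],1],[[0,0,0],[-30,0,0],1],[[0,0,0],[-10,0,-40],1],[[0,0,0],[0,-20,-45],1],[[0,0,0],[0,-45,-15],1]]'

```text
t: 4.6
ee_pos: [0.418, 0.1562, 0.1209]
orientation: [-0.003, 0.999, 0.031, 0.004]
wrist_force: [1.6, 0.3, -0.8]
gripper_width: 0.999
```

```bash
python3 - <<'E'
from h import *
b=np.load('board.npy'); plan(b,0,530,.12,-90); print(state()["joint_positions"].round(2))
E
```

```text
tool yaw 3.58 tz turn 89.92 shift [-127.5 -129.6    0.9] tilt z [ 0.008  0.006 -1.   ] board pos [-129.6  402.5] [0.418  0.1562 0.1209] F [ 1.6  0.3 -0.8]
[ 0.72  0.19 -0.57  0.   -0.81  0.91]
```

Request:
drive_tool --moves '[[[0,0,0],[34,-34,0],1],[[0,0,0],[34,-34,0],1],[[0,0,0],[34,-34,0],1],[[0,0,0],[27,-26,0],1],[[0,0,8],[0,0,0],1]]'

```text
t: 5.1
ee_pos: [0.5401, 0.2957, 0.1161]
orientation: [-0.002, 0.999, -0.038, 0.002]
wrist_force: [-1.1, -1.0, -0.6]
gripper_width: 0.999
```

Request:
drive_tool --moves '[[[0,0,8.5],[0,0,0],1],[[0,0,8.5],[0,0,0],1],[[0,0,8.5],[0,0,0],1],[[0,0,8.5],[0,0,0],1],[[0,0,8.5],[0,0,0],1]]'

```text
t: 5.6
ee_pos: [0.537, 0.292, 0.1167]
orientation: [-0.001, 0.917, -0.4, 0.001]
wrist_force: [0.3, -0.6, 0.1]
gripper_width: 0.996
```

Request:
drive_tool --moves '[[[0,0,8.5],[0,0,0],1],[[0,0,8.5],[0,0,0],1],[[0,0,8.5],[0,0,0],1],[[0,0,8.5],[0,0,0],1],[[0,0,5.5],[0,0,0],1]]'

```text
t: 6.1
ee_pos: [0.537, 0.292, 0.1168]
orientation: [-0.001, 0.728, -0.685, 0.0]
wrist_force: [0.7, -0.1, 0.1]
gripper_width: 1.0
```

```bash
python3 - <<'E'
from h import *
b=np.load('board.npy'); plan(b,0,520,.016,-90); print(state()["joint_positions"].round(2))
c=snap("top"); save(cv2.resize(c["color"][155:315,190:390],None,fx=4,fy=3.75,interpolation=cv2.INTER_CUBIC),"crop5")
E
```

```text
tool yaw -86.53 tz turn -0.2 shift [ 10.5  -2.2 100.8] tilt z [ 0.002  0.002 -1.   ] board pos [ -2.2 530.5] [0.537  0.292  0.1168] F [ 0.7 -0.1  0.1]
[ 0.76  0.45 -0.17  0.   -0.95 -0.7 ]
```

View pics/crop5.png

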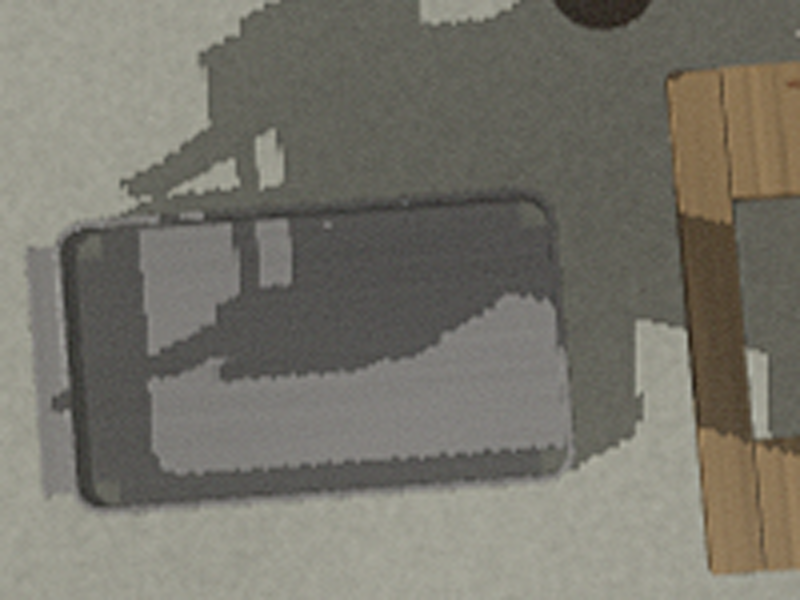

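Tray corners in the crop are now about (60,226), (553,194), (573,478) and (80,509), with the lip at (26,248)–(44,497).

```bash
python3 - <<'E'
from h import *
c=load("top");b=np.load('board.npy')
t,r=fit(c,TL,cr([(60,226),(553,194),(573,478),(80,509),(26,248),(44,497)]),[.5,.2,0])
print(w2b(b,t),np.degrees(t[2]-b[2]),r.round(1).tolist())
E
```

```text
[1.56461201e-01 3.35937049e+02] -0.40084372861470646 [[-1.2, -1.0], [0.6, -1.6], [1.3, 1.3], [-1.5, 2.0], [0.6, -0.0], [0.1, -0.7]]
```

Centred to about 0.2 mm, with yaw −0.4°. Now I lower behind the lip and push.

Request:
drive_tool --moves '[[[0,0,-0.2],[0,-2,40],1],[[0,0,0],[0,0,40],1],[[0,0,0],[0,0,20],1],[[0,0,0],[0,0,0],1]]'

```text
t: 6.55
ee_pos: [0.5368, 0.2901, 0.0132]
orientation: [0.003, 0.731, -0.682, -0.0]
wrist_force: [-0.4, 0.2, 0.9]
gripper_width: 1.0
```

Request:
drive_tool --moves '[[[0,0,0],[15,0,0],1],[[0,0,0],[15,0,0],1],[[0,0,0],[6,0,0],1],[[0,0,0],[0,0,0],1]]'

```text
t: 6.95
ee_pos: [0.5416, 0.2543, 0.0179]
orientation: [-0.001, 0.73, -0.683, 0.0]
wrist_force: [0.2, -0.3, -0.3]
gripper_width: 1.003
```

```bash
python3 - <<'E'
from h import *
b=np.load('board.npy'); plan(b,0,179.5,.016,-90)
E
```

```text
tool yaw -86.19 tz turn 0.14 shift [313.    0.    1.9] tilt z [ 0.002  0.001 -1.   ] board pos [  0.  492.5] [0.5416 0.2543 0.0179] F [ 0.2 -0.3 -0.3]
```

Request:
drive_tool --moves '[[[0,0,0.1],[5,0,0],1],[[0,0,0],[4,0,0],1],[[0,0,0],[3,0,0],1],[[0,0,0],[3,0,0],1],[[0,0,0],[3,0,0],1]]'

```text
t: 7.45
ee_pos: [0.5426, 0.2382, 0.0167]
orientation: [-0.001, 0.73, -0.683, -0.0]
wrist_force: [-0.2, 2.5, 0.6]
gripper_width: 0.999
```

Request:
drive_tool --moves '[[[0,0,0],[6,0,0],1],[[0,0,0],[8,0,0],1],[[0,0,0],[8,0,0],1],[[0,0,0],[8,0,0],1],[[0,0,0],[8,0,0],1]]'

```text
t: 7.95
ee_pos: [0.5449, 0.1988, 0.0167]
orientation: [-0.0, 0.73, -0.683, 0.0]
wrist_force: [-0.4, 4.5, 0.8]
gripper_width: 1.001
```

```bash
python3 - <<'E'
from h import *
b=np.load('board.npy'); plan(b,0,179.5,.016,-90)
E
```

```text
tool yaw -86.2 tz turn 0.13 shift [257.5  -0.3   0.7] tilt z [ 0.  0. -1.] board pos [-3.00e-01  4.37e+02] [0.5449 0.1988 0.0167] F [-0.4  4.5  0.8]
```

```bash
python3 - <<'E'
from h import *
c=snap("top"); save(cv2.resize(c["color"][155:315,230:430],None,fx=4,fy=3.75,interpolation=cv2.INTER_CUBIC),"crop6")
E
```

```text
(no output)
```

View pics/crop6.png

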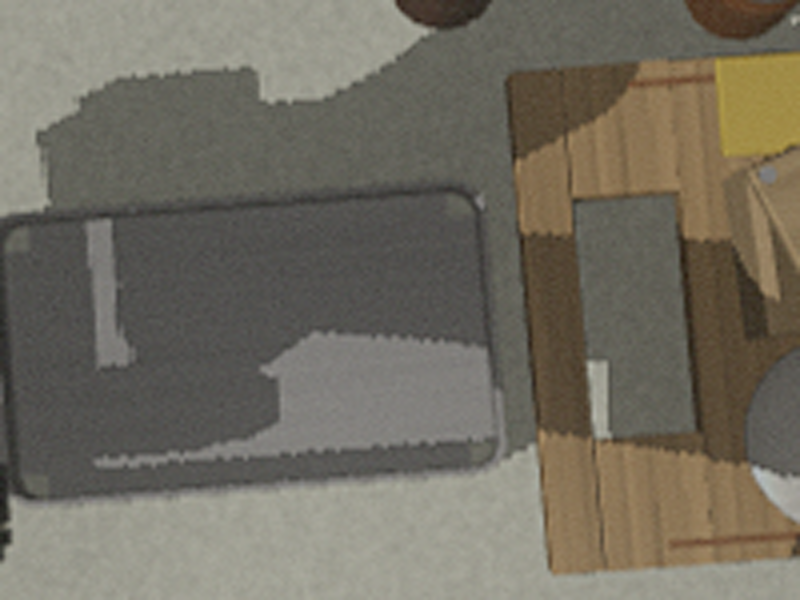

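Tray corners (offset 230) are about (0,216), (481,186), (503,469) and (17,500), and the nose is just short of the mouth.

```bash
python3 - <<'E'
from h import *
c=load("top");b=np.load('board.npy')
t,r=fit(c,TL[:4],[(u/4+230,v/3.75+155) for u,v in [(0,216),(481,186),(503,469),(17,500)]],[.5,.2,0])
print(w2b(b,t),np.degrees(t[2]-b[2]),r.round(1).tolist())
E
```

```text
[  1.52897876 290.71667597] -0.6632903780182836 [[-2.6, -1.2], [2.4, -1.7], [2.4, 1.4], [-2.2, 1.5]]
```

Request:
drive_tool --moves '[[[0,0,0],[6,0,0],1],[[0,0,0],[6,0,0],1],[[0,0,0],[6,0,0],1],[[0,0,0],[6,0,0],1],[[0,0,0],[6,0,0],1]]'

```text
t: 8.5
ee_pos: [0.5468, 0.1692, 0.0166]
orientation: [0.0, 0.73, -0.683, 0.0]
wrist_force: [-0.6, 3.5, 0.4]
gripper_width: 1.001
```

Request:
drive_tool --moves '[[[0,0,0],[6,0,0],1],[[0,0,0],[6,0,0],1],[[0,0,0],[6,0,0],1],[[0,0,0],[6,0,0],1],[[0,0,0],[6,0,0],1]]'

```text
t: 9.0
ee_pos: [0.5487, 0.1392, 0.0166]
orientation: [0.0, 0.73, -0.683, -0.0]
wrist_force: [-1.2, 3.2, 1.0]
gripper_width: 0.999
```

Request:
drive_tool --moves '[[[0,0,0],[8,0,0],1],[[0,0,0],[8,0,0],1],[[0,0,0],[8,0,0],1],[[0,0,0],[8,0,0],1],[[0,0,0],[8,0,0],1]]'

```text
t: 9.5
ee_pos: [0.5513, 0.099, 0.0165]
orientation: [0.0, 0.73, -0.683, -0.0]
wrist_force: [0.2, 2.8, 0.5]
gripper_width: 1.001
```

```bash
python3 - <<'E'
from h import *
b=np.load('board.npy'); plan(b,0,179.5,.016,-90)
E
```

```text
tool yaw -86.2 tz turn 0.13 shift [157.5  -0.2   0.5] tilt z [-0. -0. -1.] board pos [-2.00e-01  3.37e+02] [0.5513 0.099  0.0165] F [0.2 2.8 0.5]
```

Request:
drive_tool --moves '[[[0,0,0.1],[8,0,0],1],[[0,0,0],[8,0,0],1],[[0,0,0],[8,0,0],1],[[0,0,0],[8,0,0],1],[[0,0,0],[8,0,0],1]]'

```text
t: 10.0
ee_pos: [0.5539, 0.0592, 0.0165]
orientation: [0.0, 0.73, -0.684, -0.0]
wrist_force: [1.0, 4.2, 0.8]
gripper_width: 1.001
```

Request:
drive_tool --moves '[[[0,0,0],[8,0,0],1],[[0,0,0],[8,0,0],1],[[0,0,0],[8,0,0],1],[[0,0,0],[8,0,0],1],[[0,0,0],[8,0,0],1]]'

```text
t: 10.5
ee_pos: [0.5565, 0.0193, 0.0165]
orientation: [0.0, 0.73, -0.684, -0.0]
wrist_force: [-0.5, 4.5, 1.2]
gripper_width: 0.996
```

Request:
drive_tool --moves '[[[0,0,0],[8,0,0],1],[[0,0,0],[8,0,0],1],[[0,0,0],[8,0,0],1],[[0,0,0],[8,0,0],1],[[0,0,0],[8,0,0],1]]'

```text
t: 11.0
ee_pos: [0.5591, -0.0206, 0.0165]
orientation: [0.0, 0.73, -0.684, -0.0]
wrist_force: [0.3, 3.9, 0.4]
gripper_width: 1.001
```

```bash
python3 - <<'E'
from h import *
b=np.load('board.npy'); plan(b,0,179.5,.016,-90)
c=snap("scene"); save(cv2.resize(c["color"][180:420,120:440],None,fx=2.5,fy=2.5,interpolation=cv2.INTER_CUBIC),"scene1")
E
```

```text
tool yaw -86.3 tz turn 0.03 shift [37.6 -0.1  0.5] tilt z [-0. -0. -1.] board pos [-1.000e-01  2.171e+02] [ 0.5591 -0.0206  0.0165] F [0.3 3.9 0.4]
```

View pics/scene1.png

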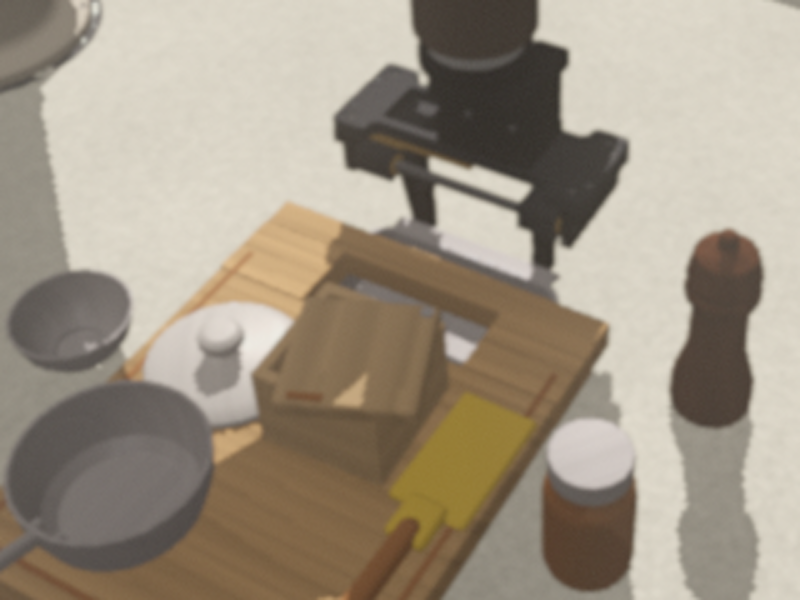

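The tray (lip at ~(540,270)) is most of the way in and nothing else has been disturbed. The mill is clear of the gripper. About 37 mm remain, so I slow down.

Request:
drive_tool --moves '[[[0,0,0],[6,0,0],1],[[0,0,0],[6,0,0],1],[[0,0,0],[6,0,0],1],[[0,0,0],[5,0,0],1],[[0,0,0],[3,0,0],1]]'

```text
t: 11.55
ee_pos: [0.5607, -0.0464, 0.0165]
orientation: [0.0, 0.729, -0.684, -0.0]
wrist_force: [-1.0, 3.6, 0.7]
gripper_width: 1.0
```

Request:
drive_tool --moves '[[[0,0,0],[2,0,0],1],[[0,0,0],[2,0,0],1],[[0,0,0],[2,0,0],1]]'

```text
t: 11.85
ee_pos: [0.5611, -0.052, 0.0165]
orientation: [0.0, 0.73, -0.684, -0.0]
wrist_force: [-0.9, 2.8, -0.5]
gripper_width: 0.999
```

Request:
drive_tool --moves '[[[0,0,0],[1.5,0,0],1],[[0,0,0],[1.5,0,0],1]]'

```text
t: 12.05
ee_pos: [0.5614, -0.0549, 0.0165]
orientation: [0.0, 0.73, -0.684, -0.0]
wrist_force: [-0.3, 3.1, -0.5]
gripper_width: 0.999
```

```bash
python3 - <<'E'
from h import *
b=np.load('board.npy'); plan(b,0,179.5,.016,-90)
E
```

```text
tool yaw -86.29 tz turn 0.04 shift [ 3.2 -0.1  0.5] tilt z [-0. -0. -1.] board pos [-1.000e-01  1.827e+02] [ 0.5614 -0.0549  0.0165] F [-0.3  3.1 -0.5]
```

Request:
drive_tool --moves '[[[0,0,0],[1.5,0,0],1],[[0,0,0],[1,0,0],1]]'

```text
t: 12.25
ee_pos: [0.5615, -0.0574, 0.0165]
orientation: [-0.0, 0.73, -0.684, -0.0]
wrist_force: [-0.7, 5.4, 0.3]
gripper_width: 1.006
```

Request:
drive_tool --moves '[[[0,0,0],[1,0,0],1],[[0,0,0],[1,0,0],1]]'

```text
t: 12.45
ee_pos: [0.5617, -0.0578, 0.0165]
orientation: [-0.001, 0.729, -0.684, -0.001]
wrist_force: [-1.6, 13.1, 1.2]
gripper_width: 1.001
```

Request:
drive_tool --moves '[[[0,0,0],[1,0,0],1]]'

```text
t: 12.55
ee_pos: [0.5618, -0.058, 0.0165]
orientation: [-0.001, 0.729, -0.684, -0.001]
wrist_force: [-2.5, 17.5, 2.6]
gripper_width: 1.002
```

The force rises to 17 N with no further travel at TCP y ≈ 179.6 mm, where the stop was predicted. I back off and clear the hand.

Request:
drive_tool --moves '[[[0,0,0],[-5,0,0],1],[[0,0,0],[-15,0,0],1],[[0,0,0],[-40,0,0],1],[[0,0,0],[-40,0,0],1],[[0,0,0],[-30,0,-35],1]]'

```text
t: 13.05
ee_pos: [0.5497, 0.07, 0.0479]
orientation: [0.005, 0.729, -0.684, -0.002]
wrist_force: [0.8, 0.6, -0.8]
gripper_width: 1.001
```

Request:
drive_tool --moves '[[[0,0,0],[-25,0,-40],1],[[0,0,0],[-25,0,-40],1],[[0,0,0],[-40,0,-20],1],[[0,0,0],[-40,0,0],1],[[0,0,0],[0,0,0],1]]'

```text
t: 13.55
ee_pos: [0.5452, 0.2033, 0.1528]
orientation: [-0.002, 0.731, -0.682, 0.001]
wrist_force: [-1.1, -0.6, -0.6]
gripper_width: 1.004
```

```bash
python3 - <<'E'
from h import *
b=np.load('board.npy'); plan(b,0,179.5,.016,-90)
c=snap("top"); save(cv2.resize(c["color"][155:315,340:540],None,fx=4,fy=3.75,interpolation=cv2.INTER_CUBIC),"crop7")
print(proj(c,[[*b2w(b,x,y),z] for x,y,z in((63,170,.034),(-63,170,.034),(125,160,.062),(-125,160,.062))])@np.diag([4,3.75])-[1360,581])
E
```

```text
tool yaw -86.03 tz turn 0.3 shift [262.    0.3 136.8] tilt z [ 0.003  0.002 -1.   ] board pos [3.000e-01 4.415e+02] [0.5452 0.2033 0.1528] F [-1.1 -0.6 -0.6]
[[ 52.14483873 203.86734129]
 [ 73.70047039 450.66563317]
 [ 66.13084857  71.77256301]
 [110.5001079  576.16074868]]
```

View pics/crop7.png

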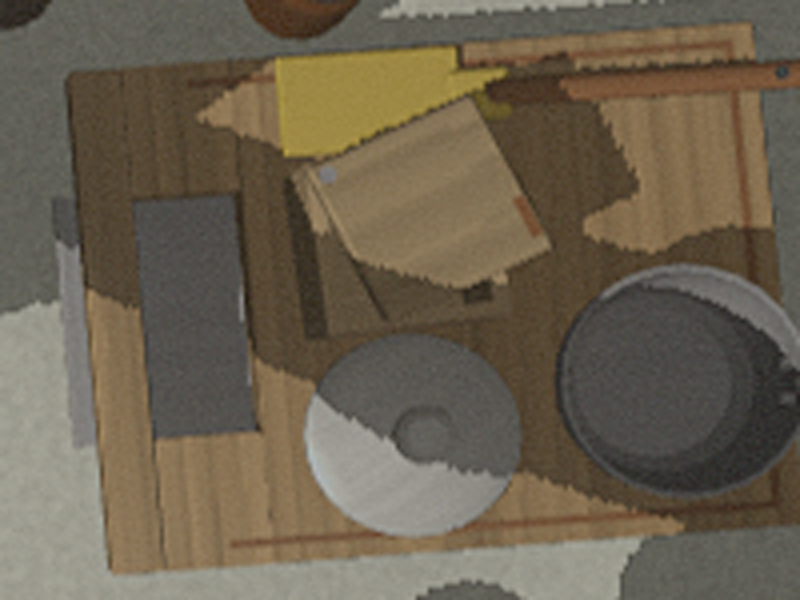

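The lip edge runs (52,198)–(75,446), against (52,204)–(74,451) predicted for home. The board items are where they were and the hand is clear, so I'm handing in.

```bash
python3 -c "
from h import *
print(close_job())"
```

```text
the job is handed in; nothing more can be done
None
```

The tray is under the board, lip end outermost and against the back stop, and the job is handed in (about 13.6 s on the robot's clock).

- **Squaring:** I pushed the tray's near side with the spread, open fingertips until it was square and centred, to about 0.2 mm and −0.4° in the image.
- **Sliding in:** I pushed on the lip with both fingertips, at 3 to 5 N, until it met the stop. There the force rose to about 17 N with no more travel, at the position predicted for home.
- **Last picture:** The lip edge is within about 1 mm of its home position along the channel. Sideways it reads about 2 to 3 mm off centre, inside the 6 mm clearance. That may be partly reading error, as the tray corners I read fitted the model only to about 2 pixels. The things on the board look unmoved. I did not recheck the katori in that picture, but an earlier view near the end of the push showed it, the jar and the mill standing.
- **Hand:** It is clear of everything, about 270 mm out from the lip and 150 mm up. The wrist force there is about 1 N, which is its usual noise.
- **Unexplained reading:** During the side push the wrist showed about 5 N upward, which fell off as the push went on. The pictures showed no sign of the tray tipping.

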